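# Set and lock the aperture wheel

## Robot

A 7-joint arm with a two-finger parallel gripper is mounted at the origin on a cart in front of the work surface, level with it; the furniture and walls round the work are solid. World frame = base frame: x ahead of the robot, y to its left, z up, the work surface at z = 0. Lengths are in m, angles in rad, forces in N, time in s.
With the tool pointing down it reaches from about 0.4 to 0.85 m from the base axis. Payload 4.4 kg.
Tool frame: the origin (TCP) lies between the finger pads; the fingertips stand bot.tcp_to_tips ahead of it and the grasp point (between the pads) lies 2 mm behind it (bot.tcp_to_tips is the distance from the TCP to the fingertips, in m); z points along the fingers, y is the line along which they close (so a half turn about z gives the same grasp; the last joint's range is limited). The gripper opens to 94 mm and grips with 3 to 60 N. Pads are 16 mm wide; open, the fingers measure 119 mm over their backs; the gripper's body (75 mm by 177 mm) begins 78 mm behind the grasp point.
Start: joints at [-1.299, 0.628, 0.038, 1.517, -0.027, 0.996, -0.02], TCP at [0.215, 0.613, 0.222] pointing down, gripper open.
Joint ranges: [-3.06, 3.06], [-0.37, 2.12], [-1.25, 1.32], [0.18, 2.47], [-1.1, 4.24], [0.23, 1.98], [-2.94, 2.94]. Speed limits (rad/s): [2.57, 2.57, 3.14, 3.14, 3.14, 3.14, 3.14].

## Interface

Orientations are given as [roll, pitch, yaw] about the fixed x, y, z axes, in that order (R = Rz(yaw) Ry(pitch) Rx(roll)).
In Python, from rig import sense, grab_frame, get_calibration, workorder, bot gives the robot as it stands. The module is installed in compiled form; this text tells all that it offers.
- The arm moves only by the shell command python3 -m pendant 'ROWS' [FORCE]. ROWS is a JSON object of lists of equal length, an entry for each row: "xyz": the shift along the tool's x, y, z in units of 50 mm (1.0 is 50 mm), a list of three; "rot": the turn, a rotation vector about the tool's x, y, z in units of 5 degrees (1.0 is 5 degrees), a list of three; "gripper": the gripper command: -1 is fully open, 1 is shut, values between are in proportion. A call has exactly 8 rows; each row shifts and turns the commanded pose from where the row before left it, along the tool's axes as they then stand; what a row does not reach is not made up. A row lasts 1/8 s, in which the tool goes at most 62.5 mm and 10.7 degrees, less where a joint would pass 70% of its speed; a pose out of reach is approached as far as the arm can. A call is refused whole if a number of a shift passes 1 or a number of a turn 1, either way. A call with a gripper value outside its range is refused whole. The fingers move at their own pace and stop on an object; FORCE is the grip in N (left out, the last holds). Time passes only in rows, so rows that do not move let the fingers close, or fill a call up. It gives the time, the measured TCP pose, the force, the opening and the grip force at its end, in the units of the state.
- sense(): the state, without advancing time (a new reading comes with each control period).
- grab_frame(name): name is "side" or "top" or "wrist"; returns (picture, depth): 400x640x3 uint8, blue, green, red; 400x640 float32, m along the optical axis (not along the pixel's ray), 0 where there is no reading.
- get_calibration(name): a dict with "mtx" (3x3 intrinsics, pixels), "T" (4x4, takes a point from camera to world coordinates). Camera axes: x right, y down, z forward; pixel columns grow to the right and rows downward; lengths in m; the calibration is good to about 2 mm. A picture is of the moment at which its call begins: read the wrist's pose just before it. get_calibration takes no time and is no camera call; for the wrist camera it gives the pose at the moment of the call.
- workorder.finish_job(): hands the job in; it is judged then, once.
The state is a dict: "time": time; "qpos": joint angles; "qvel": joint speeds; "tau": joint torques, N m; "ee_pos": TCP position; "orientation": TCP orientation; "force": force on the tool from outside, world axes, zero at the start; "torque": the same for the moment, N m; "width": opening from 0.0 (shut) to 1.0 (fully open); "grip_force": force on a finger pad.
Only numpy, scipy, OpenCV 4.12 (cv2) and the standard library are available. Lean on these libraries where they do the work, as an engineer would, in place of code of your own. Each camera call takes 0.05 s, during which the arm holds its last target. There are 200 camera calls.

## Task

Set the aperture wheel to its one large port: stand the locking pin upright in the guide so that it rests on the wheel, then turn the wheel counter-clockwise (seen from above) by its crank post until the large port shows in the window and the pin drops home into the notch. Then lean on the crank in the same direction for a moment, with about 17 N and never more than 20 N, to prove that the lock holds, and let go, leaving pin home and the other things on the bench where they are.

Things in the scene. Friction and masses are not known exactly. Their poses are not given: they have to be found in the camera images.
- housing: White housing of the aperture wheel, fixed; deck 40 mm high. Origin on the wheel's vertical axis at bench level; it reaches 85 mm to its own -x and -y and 100 mm to its +x and +y. At +x stands the aluminium pin guide (38x32 mm block, top 84 mm high, hung 6 mm over the wheel on a column); at +y the grey cover plate (80x80 mm, top 70 mm high, its middle 56 mm from the axis) with the window.
- wheel: Level aluminium wheel, 150 mm diameter, 14 mm thick, face 58 mm above the bench. Origin on its axis at bench level; its yaw turns with it. Six round ports 40 mm from the axis (one of 24 mm, five of 10 mm), a notch in the rim, a crank post. Turns counter-clockwise against a return spring; starts 1.4 to 1.8 rad before the locking place. Unlocked, it springs back when let go.
- crank (a point): Top centre, 110 mm above the bench, of the crank post: upright steel, 14 mm diameter, 60 mm from the wheel's axis, rising from the wheel's face. Turning takes 1 to 3 N here at first and about 5 N near the locking place. Once the pin is in, the wheel stops hard after 1 to 4 mm more; then 14 N or more for 0.3 s proves the lock, over 20 N may damage it (8 and 18 N between notch and pin).
- notch (a point): Middle of the notch at the wheel's face, 63 mm from the axis. The notch is open at the rim, cut right through the wheel, 15 mm wide and 22 mm deep.
- mark (a point): Centre of the large port, on the wheel's face, 40 mm from the axis. It is under the window, within 2 mm, when the notch is under the guide.
- window (a point): Centre of the square window (32 mm) in the cover plate, at the plate's top, 70 mm above the bench, 40 mm from the wheel's axis along the housing's +y.
- guide (a point): Centre of the mouth of the upright hole in the pin guide, 84 mm above the bench, 63 mm from the wheel's axis along the housing's +x. The hole is 13.4 mm wide with a 3 mm chamfer, goes through the 20 mm block, and opens 6 mm over the wheel's rim.
- pin: Loose locking pin, 67 mm long, 90 g: steel shaft 12 mm diameter and 46 mm long with a 3 mm chamfered foot, above it a black head (collar 26 mm diameter and 3 mm thick, then a grip 20 mm diameter up to the top). Origin at the centre of the foot, z along the shaft to the head. It starts upright in the parking block, foot 6 mm above the bench. In the guide the foot rests on the wheel's face at 58 mm; dropped home in the notch it stands on the deck at 40 mm.
- pin_head (a point): Middle of the pin's grip, 58 mm above its foot.
- pin_block: Fixed grey parking block, 46x46x30 mm, hole 14.5 mm wide and 24 mm deep. Origin at the centre of its underside.
- kidney_dish: Steel kidney dish, 109x215x38 mm, bystander. Origin at its underside.
- ointment_tube: Lying ointment tube, 33x101x27 mm, bystander. Origin at its underside.
- vial: Glass infusion vial with crimp cap, 43x44x98 mm, bystander. Origin at its underside.
- amber_bottle: Small amber bottle, 33x34x68 mm, bystander. Origin at its underside.
- swab_cup: Glass cup with swabs, 47x47x54 mm, bystander. Origin at its underside.
- forceps: Steel forceps lying flat, 16x147x7 mm, bystander. Origin at its underside.

How it is judged:
On the way, in this order (a step that is already met when the one before it is completed fails the run):
1. the pin stands in the guide, resting on the wheel's face, while the large port is still away from the window (horizontal distance between pin and guide below 0.005 m and z of pin in the frame of housing between 0.052 and 0.064 m and horizontal distance between mark and window above 0.015 m), for 0.2 s.
2. with the pin home in the notch and the port in the window, the wheel is pushed against the pin with 8 N or more at the notch for 0.3 s (z of pin in the frame of housing below 0.046 m and horizontal distance between pin and guide below 0.005 m and angle between pin's own z axis and vertical below 0.15 rad and horizontal distance between mark and window below 0.005 m and contact force between pin and wheel above 8 N), for 0.3 s.
At the end, for the whole second after the job is handed in: The large port is within 5 mm of the window's centre, the pin stands upright (within 0.15 rad) in the guide hole (within 5 mm) and fully home (foot less than 46 mm above the bench), pin and wheel at rest (z of pin in the frame of housing below 0.046 m and horizontal distance between pin and guide below 0.005 m and angle between pin's own z axis and vertical below 0.15 rad and horizontal distance between mark and window below 0.005 m and linear speed of pin below 0.02 m/s and angular speed of wheel below 0.05 rad/s); the robot touches nothing.
It fails at once if the lock is overloaded: more than 18 N between pin and wheel (20 N or more at the crank) (contact force between pin and wheel above 18 N).
It fails at once if a bystander is moved more than 20 mm (distance of any of kidney_dish, ointment_tube, vial, amber_bottle, swab_cup, forceps from where it was at the start of the episode above 0.02 m).
It also fails if it takes over 72 s, if anything falls off the work surface, if the arm or the gripper's body presses on something with over 40 N, if the wrist force passes 120 N, or if a joint passes its speed limit or range.

## Working session

There is one attempt and no reset: what is moved stays moved. The work goes in short steps, Python scripts to look and compute and a shell command to move; the robot and the scene stay as the last step left them, time stands still between calls to the robot, and variables do not carry over. Pictures are saved under pics/ and viewed, at most 10 in all, crops included, and the job is handed in when it is done.

```bash
mkdir -p pics
cat > h.py <<'E'
import numpy as np, cv2
from rig import sense, grab_frame, get_calibration, workorder, bot
def ray(cal,u,v,z):
    K=np.array(cal["mtx"]);T=np.array(cal["T"])
    d=T[:3,:3]@np.linalg.solve(K,[u,v,1.]);o=T[:3,3]
    return o+d*(z-o[2])/d[2]
def pts(cal,depth):
    K=np.array(cal["mtx"]);T=np.array(cal["T"])
    v,u=np.mgrid[:depth.shape[0],:depth.shape[1]]
    p=np.stack([(u-K[0,2])/K[0,0]*depth,(v-K[1,2])/K[1,1]*depth,depth],-1)
    return p@T[:3,:3].T+T[:3,3]
def shot(n,name):
    cal=get_calibration(n);i,d=grab_frame(n);cv2.imwrite(f"pics/{name}.png",i);np.save(f"{name}.npy",d);return cal,i,d
E
python3 - <<'E'
from h import *
s=sense();print({k:np.round(v,3).tolist() for k,v in s.items()},bot.tcp_to_tips)
for n in("top","side"):
    c,i,d=shot(n,n+"0");print(n,np.round(c["T"],3).tolist(),np.round(c["mtx"],1).tolist())
E
```

```text
{'time': 0.0, 'qpos': [-1.299, 0.629, 0.038, 1.518, -0.027, 0.996, -0.02], 'qvel': [-0.0, 0.001, -0.001, -0.001, -0.0, 0.0, -0.0], 'tau': [0.0, -54.972, 1.143, -18.663, -0.052, 0.024, 0.0], 'ee_pos': [0.215, 0.613, 0.222], 'orientation': [-3.14, 0.0, 2.804], 'force': [-0.344, 1.121, -0.544], 'torque': [-0.032, 0.023, 0.021], 'grip_force': 0.0, 'width': 0.999} 0.017
top [[-0.026, -0.985, 0.171, 0.348], [-0.999, 0.029, 0.015, 0.005], [-0.02, -0.17, -0.985, 1.287], [0.0, 0.0, 0.0, 1.0]] [[402.6, 0.0, 316.2], [0.0, 402.6, 205.4], [0.0, 0.0, 1.0]]
side [[-0.979, -0.066, 0.193, 0.261], [-0.203, 0.416, -0.887, 1.441], [-0.021, -0.907, -0.42, 0.767], [0.0, 0.0, 0.0, 1.0]] [[513.5, 0.0, 321.3], [0.0, 513.5, 196.7], [0.0, 0.0, 1.0]]
```

View pics/top0.png

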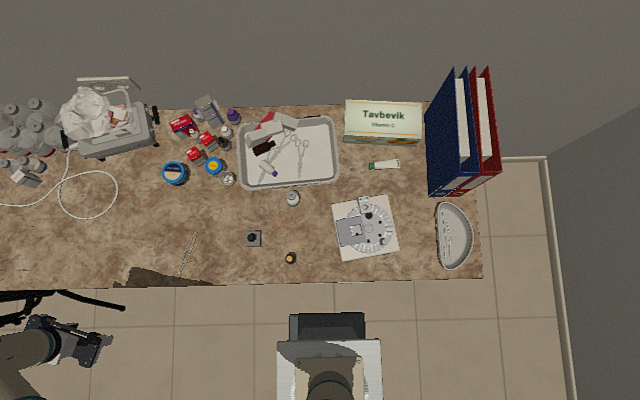

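View pics/side0.png

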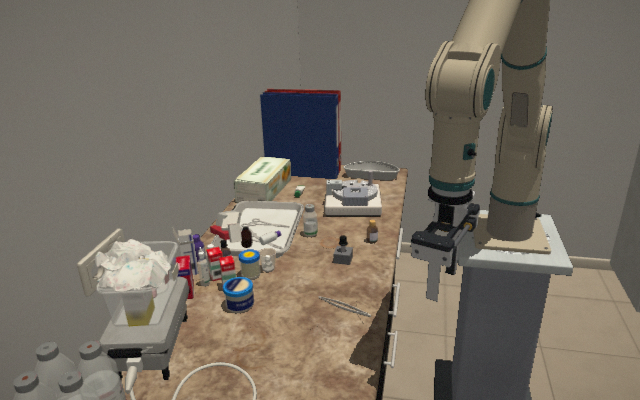

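The top view shows the parking block with the pin at (254,237) and the housing around (365,228). The cover plate is on the left and the guide at the top. The amber bottle is at (290,257), the vial at (293,198).

Run:
```python
from h import *
c=get_calibration("top");i=cv2.imread("pics/top0.png");d=np.load("top0.npy")
a=cv2.resize(i[185:270,325:410],None,fx=7,fy=7,interpolation=cv2.INTER_CUBIC)
cv2.imwrite("pics/crop0.png",a)
P=pts(c,d)
for n,r in dict(pin=(225,250,242,268),amber=(248,268,280,300),vial=(185,210,283,302)).items():
    p=P[r[0]:r[1],r[2]:r[3]].reshape(-1,3);h=p[p[:,2]>.02];print(n,h.min(0).round(3),h.max(0).round(3),np.median(h,0).round(3))
p=P[185:270,325:405]
m=(p[...,2]>.075)&(p[...,2]<.09);print("guide top",p[m].mean(0).round(3),m.sum())
m=(p[...,2]>.065)&(p[...,2]<.0745);print("plate",p[m].mean(0).round(3),m.sum())
m=(p[...,2]>.095)&(p[...,2]<.125);print("crank",p[m].mean(0).round(3),m.sum())
m=((p[...,2]>.03)&(p[...,2]<.09)).astype(np.uint8)
q=p[m>0][:,:2].astype(np.float32);print("housing rect",cv2.minAreaRect(q))
```

```text
pin [0.348 0.005 0.021] [0.491 0.25  1.287] [0.465 0.222 0.03 ]
amber [0.348 0.005 0.021] [0.415 0.125 1.287] [0.398 0.107 0.047]
vial [0.348 0.005 0.021] [0.636 0.129 1.287] [0.587 0.097 0.071]
guide top [ 0.552 -0.123  0.083] 180
plate [ 0.479 -0.08   0.069] 597
crank [ 0.44  -0.171  0.108] 21
housing rect ((0.49266257882118225, -0.12589599192142487), (0.18598680198192596, 0.18518178164958954), 8.966697692871094)
```

View pics/crop0.png

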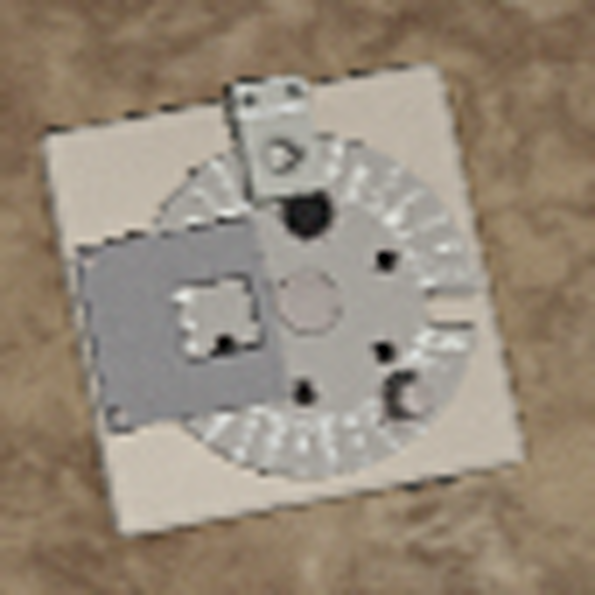

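The crop shows the hub at (308,302), the guide hole at (285,156), and the window at (222,318). The notch is at right (450,307), the large black port at (306,213) and the crank at (408,398). Housing yaw is therefore about +9°, and the notch needs about 90° counter-clockwise to reach the guide.

```bash
cat >> h.py <<'E'
from scipy.spatial.transform import Rotation as Ro
def go(x,y,z,yawdeg=None):
    s=sense();R=Ro.from_euler('xyz',s["orientation"]);
    t=R.inv().apply(np.array([x,y,z])-s["ee_pos"])/.05
    yaw=np.degrees(s["orientation"][2]);out=f"at {np.round(s['ee_pos'],4)} yaw {yaw:.1f} t {s['time']:.2f}; xyz units {t.round(2)}"
    if yawdeg is not None:
        Rt=Ro.from_euler('xyz',[np.pi,0,np.radians(yawdeg)])
        out+=f" rot units {(np.degrees((R.inv()*Rt).as_rotvec())/5).round(2)}"
    print(out)
E
python3 - <<'E'
from h import *
c=get_calibration("top");i=cv2.imread("pics/top0.png")
g=i[222:248,240:270].max(2);m=(g<45).astype(np.uint8)
n,l,st,ce=cv2.connectedComponentsWithStats(m);print(st.tolist(),ce.round(1).tolist())
k=1+np.argmax(st[1:,4]);u,v=ce[k]+[240,222];print(ray(c,u,v,.071).round(4))
f=lambda u,v:(325+(u+.5)/7-.5,185+(v+.5)/7-.5)
for n,u,v,z in(("hub",308,302,.06),("guide",285,156,.084),("window",222,318,.07),("notch",450,307,.058),("crank",411,398,.11),("mark",306,213,.058)):print(n,ray(c,*f(u,v),z).round(4))
go(.463,.222,.22)
E
```

```text
[[0, 0, 30, 26, 722], [20, 8, 1, 1, 1], [8, 11, 8, 9, 52], [20, 16, 1, 1, 1], [20, 18, 1, 2, 2], [20, 21, 1, 1, 1], [20, 23, 1, 1, 1]] [[14.7, 12.3], [20.0, 8.0], [11.6, 15.0], [20.0, 16.0], [20.0, 18.5], [20.0, 21.0], [20.0, 23.0]]
[0.4674 0.2222 0.071 ]
hub [ 0.4869 -0.1343  0.06  ]
guide [ 0.5478 -0.1247  0.084 ]
window [ 0.4798 -0.0957  0.07  ]
notch [ 0.4832 -0.1963  0.058 ]
crank [ 0.4399 -0.1694  0.11  ]
mark [ 0.5264 -0.1355  0.058 ]
at [0.2152 0.6127 0.2217] yaw 160.6 t 0.10; xyz units [-7.27 -5.73  0.04]
```

```bash
python3 -m pendant '{"xyz":[[-0.9,-0.72,0],[-0.9,-0.72,0],[-0.9,-0.72,0],[-0.9,-0.72,0],[-0.9,-0.72,0],[-0.9,-0.72,0],[-0.9,-0.72,0],[-0.9,-0.72,0]],"rot":[[0,0,0],[0,0,0],[0,0,0],[0,0,0],[0,0,0],[0,0,0],[0,0,0],[0,0,0]],"gripper":[-0.4,-0.4,-0.4,-0.4,-0.4,-0.4,-0.4,-0.4]}' 20
python3 - <<'E'
from h import *
go(.467,.222,.2)
c,i,d=shot("wrist","w1");print(np.round(c["T"],3).tolist())
K=c["mtx"];T=np.array(c["T"])
p=T[:3,:3].T@(np.array([.467,.222,.073])-T[:3,3]);print((K@p/p[2]).round(0))
E
```

```text
time: 1.1
ee_pos: [0.4603, 0.2205, 0.2223]
orientation: [-3.142, -0.0, 2.804]
force: [1.0, 0.8, -0.3]
width: 0.7
grip_force: 0.0
at [0.4603 0.2205 0.2223] yaw 160.7 t 1.10; xyz units [-0.12  0.07  0.45]
[[0.332, 0.915, 0.23, 0.393], [0.943, -0.321, -0.082, 0.243], [-0.001, 0.244, -0.97, 0.384], [0.0, 0.0, 0.0, 1.0]]
[325. 197.   1.]
```

View pics/w1.png

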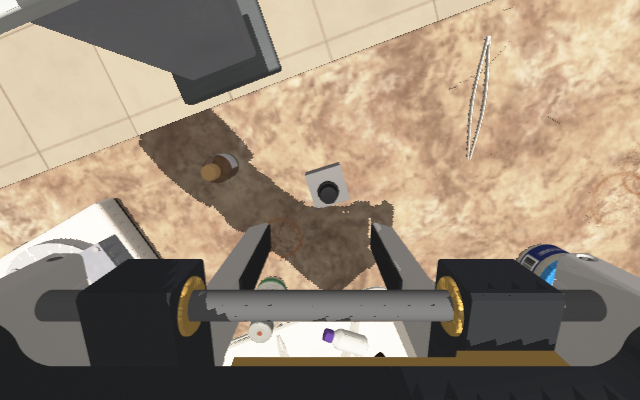

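The wrist view shows the pin head as a black disc at (328,192) over its grey block, and the fingers are clear of everything.

Run:
```python
from h import *
c=get_calibration("wrist");i=cv2.imread("pics/w1.png");d=np.load("w1.npy")
P=pts(c,d)[165:215,300:355];m=(P[...,2]>.066)&(P[...,2]<.08);q=P[m]
print(m.sum(),q.mean(0).round(4),((q.min(0)+q.max(0))/2).round(4),(q.max(0)-q.min(0)).round(4))
v,u=np.nonzero(m);print(ray(c,u.mean()+300,v.mean()+165,.073).round(4))
go(.467,.222,.075)
```

```text
253 [0.4711 0.2167 0.0727] [0.4717 0.2166 0.0704] [0.0195 0.0191 0.0087]
[0.471  0.2167 0.073 ]
at [0.465  0.2115 0.2225] yaw 160.0 t 1.15; xyz units [0.05 0.22 2.95]
```

The arm was still settling during that frame, so I'm measuring again at rest.

Run:
```python
from h import *
for k in range(3):
    c,i,d=shot("wrist","w2")
P=pts(c,d)[130:260,260:400];m=(P[...,2]>.066)&(P[...,2]<.08)&(abs(P[...,0]-.467)<.03)&(abs(P[...,1]-.222)<.03);q=P[m]
print(m.sum(),q.mean(0).round(4),((q.min(0)+q.max(0))/2).round(4),np.abs(sense()["qvel"]).max())
x,y=q.mean(0)[:2]
go(x,y,.075)
```

```text
255 [0.4659 0.2267 0.0725] [0.4663 0.2266 0.0706] 0.04607780660060401
at [0.4598 0.2212 0.2222] yaw 160.5 t 1.30; xyz units [-0.08  0.14  2.94]
```

```bash
python3 -m pendant '{"xyz":[[-0.07,0.06,0.3],[0,0,0.3],[0,0,0.3],[0,0,0.3],[0,0,0],[0,0,0],[0,0,0],[0,0,0]],"rot":[[0,0,0],[0,0,0],[0,0,0],[0,0,0],[0,0,0],[0,0,0],[0,0,0],[0,0,0]],"gripper":[-0.2,-0.2,-0.2,-0.2,-0.2,-0.2,-0.2,-0.2]}' 20
python3 - <<'E'
from h import *
for k in range(2):
    go(.467,.2245,.075)
    c,i,d=shot("wrist","w3")
    P=pts(c,d);m=(P[...,2]>.066)&(P[...,2]<.08)&(abs(P[...,0]-.467)<.03)&(abs(P[...,1]-.222)<.03);q=P[m]
    print(m.sum(),q.mean(0).round(4),((q.min(0)+q.max(0))/2).round(4),np.abs(sense()["qvel"]).max())
E
```

```text
time: 2.3
ee_pos: [0.4642, 0.224, 0.163]
orientation: [3.141, 0.001, 2.804]
force: [0.4, -0.0, -0.7]
width: 0.6
grip_force: 0.0
at [0.4642 0.224  0.163 ] yaw 160.6 t 2.30; xyz units [-0.05  0.03  1.76]
374 [0.4657 0.2267 0.0725] [0.4661 0.2266 0.0709] 0.002947955865700452
at [0.4641 0.224  0.1629] yaw 160.6 t 2.35; xyz units [-0.05  0.03  1.76]
377 [0.4656 0.2268 0.0724] [0.4663 0.2265 0.0704] 0.0022439206015596783
```

```bash
python3 -m pendant '{"xyz":[[-0.02,0.05,0],[0,0,0.4],[0,0,0.4],[0,0,0.4],[0,0,0.3],[0,0,0.26],[0,0,0],[0,0,0]],"rot":[[0,0,0],[0,0,0],[0,0,0],[0,0,0],[0,0,0],[0,0,0],[0,0,0],[0,0,0]],"gripper":[-0.2,-0.2,-0.2,-0.2,-0.2,-0.2,-0.2,-0.2]}' 20
python3 -m pendant '{"xyz":[[0,0,0],[0,0,0],[0,0,0],[0,0,0],[0,0,0],[0,0,0],[0,0,0],[0,0,0]],"rot":[[0,0,0],[0,0,0],[0,0,0],[0,0,0],[0,0,0],[0,0,0],[0,0,0],[0,0,0]],"gripper":[0.9,0.9,0.9,0.9,0.9,0.9,0.9,0.9]}' 25
```

```text
time: 3.4
ee_pos: [0.466, 0.2261, 0.0748]
orientation: [3.141, 0.0, 2.804]
force: [-0.2, -0.3, -0.3]
width: 0.599
grip_force: 0.0
time: 4.4
ee_pos: [0.4657, 0.226, 0.0745]
orientation: [3.141, 0.0, 2.804]
force: [-0.3, 0.5, 0.3]
width: 0.199
grip_force: 25.0
```

```bash
python3 -m pendant '{"xyz":[[0,0,-0.15],[0,0,-0.3],[0,0,-0.4],[0,0,-0.4],[0,0,-0.4],[0,0,-0.4],[0,0,-0.35],[0,0,0]],"rot":[[0,0,0],[0,0,0],[0,0,0],[0,0,0],[0,0,0],[0,0,0],[0,0,0],[0,0,0]],"gripper":[0.9,0.9,0.9,0.9,0.9,0.9,0.9,0.9]}'
python3 - <<'E'
from h import *
go(.548,-.125,.19,160.6)
c,i,d=shot("side","s1")
K=c["mtx"];T=np.array(c["T"]);p=T[:3,:3].T@(sense()["ee_pos"]-T[:3,3]);p=K@p/p[2];u,v=int(p[0]),int(p[1]);print(u,v)
cv2.imwrite("pics/s1c.png",cv2.resize(i[v-50:v+70,u-70:u+70],None,fx=4,fy=4))
E
```

```text
time: 5.4
ee_pos: [0.4665, 0.2263, 0.1963]
orientation: [3.139, 0.002, 2.804]
force: [-0.9, -0.1, -0.9]
width: 0.199
grip_force: 25.0
at [0.4665 0.2263 0.1963] yaw 160.6 t 5.40; xyz units [-3.87 -6.09  0.12] rot units [0.03 0.03 0.01]
343 196
```

View pics/s1c.png

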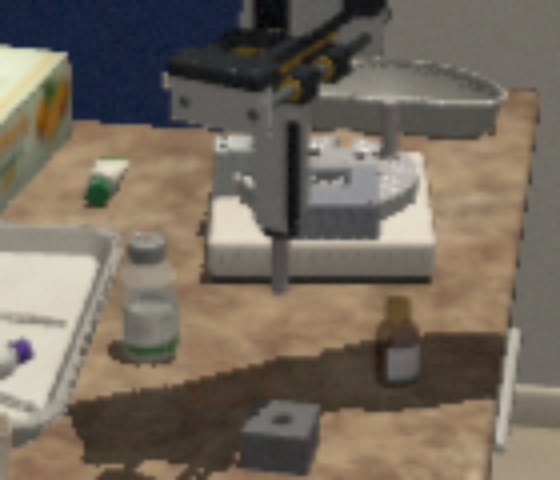

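The pin hangs upright from the fingers, with its foot at about (280,290) in the crop, and the block's hole is empty. I'm carrying it toward the guide and stopping short above it.

```bash
python3 -m pendant '{"xyz":[[-0.3,-0.45,0],[-0.5,-0.8,0],[-0.6,-0.95,0],[-0.6,-0.95,0],[-0.6,-0.95,0],[-0.6,-0.95,0],[-0.4,-0.65,0],[-0.27,-0.39,0]],"rot":[[0,0,0],[0,0,0],[0,0,0],[0,0,0],[0,0,0],[0,0,0],[0,0,0],[0,0,0]],"gripper":[0.9,0.9,0.9,0.9,0.9,0.9,0.9,0.9]}'
python3 -m pendant '{"xyz":[[0,0,0],[0,0,0],[0,0,0],[0,0,0],[0,0,0],[0,0,0],[0,0,0],[0,0,0]],"rot":[[0,0,0],[0,0,0],[0,0,0],[0,0,0],[0,0,0],[0,0,0],[0,0,0],[0,0,0]],"gripper":[0.9,0.9,0.9,0.9,0.9,0.9,0.9,0.9]}'
python3 - <<'E'
from h import *
go(.548,-.125,.19,160.6)
c,i,d=shot("wrist","w4");c2,i2,d2=shot("side","s2")
for cc,n in((c,"wrist"),(c2,"side")):
    K=cc["mtx"];T=np.array(cc["T"])
    for P in([.548,-.125,.084],[*sense()["ee_pos"][:2],.128]):
        p=T[:3,:3].T@(np.array(P)-T[:3,3]);print(n,(K@p/p[2]).round(0)[:2])
a=np.vstack([cv2.resize(i[90:270,180:460],(700,450))[:300],cv2.resize(i2[150:250,270:430],(480,300))[:, :700] if 0 else np.pad(cv2.resize(i2[150:250,270:430],(480,300)),((0,0),(0,220),(0,0)))])
cv2.imwrite("pics/w4c.png",a)
E
```

```text
time: 6.45
ee_pos: [0.5465, -0.1282, 0.1935]
orientation: [-3.141, -0.002, 2.801]
force: [0.3, 1.0, -0.6]
width: 0.198
grip_force: 25.0
time: 7.45
ee_pos: [0.5473, -0.1255, 0.1945]
orientation: [3.142, -0.0, 2.804]
force: [-0.4, -0.8, -1.5]
width: 0.2
grip_force: 25.0
at [ 0.5473 -0.1255  0.1945] yaw 160.6 t 7.45; xyz units [-0.01  0.01  0.09] rot units [ 0.   -0.    0.01]
wrist [322. 201.]
wrist [322. 214.]
side [337. 182.]
side [337. 169.]
```

View pics/w4c.png

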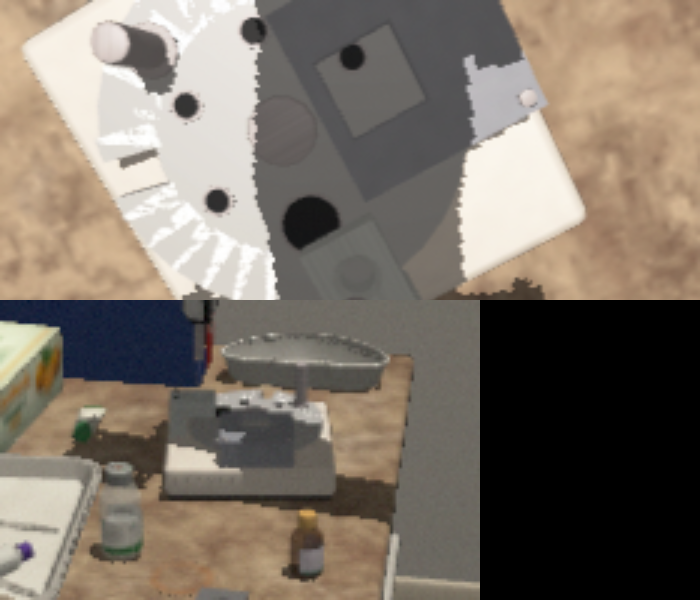

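The guide hole shows at (357,268) in the crop, about wrist pixel (323,197), with the pin foot just below it. In the side view the pin's end hangs over the guide at about (200,360). I'll zoom in on the hole and foot.

Run:
```python
from h import *
c=get_calibration("wrist");i=cv2.imread("pics/w4.png");d=np.load("w4.npy")
cr=i[170:250,270:375];cr=cv2.convertScaleAbs(cr,alpha=2.0,beta=-20)
cv2.imwrite("pics/w4d.png",cv2.resize(cr,None,fx=7,fy=7,interpolation=cv2.INTER_CUBIC))
P=pts(c,d)
m=(P[...,2]>.078)&(P[...,2]<.09)&(P[...,0]>.5)&(P[...,0]<.6);q=P[m]
print(m.sum(),cv2.minAreaRect(q[:,:2].astype(np.float32)))
m=(P[...,2]>.1)&(P[...,2]<.15)&(abs(P[...,0]-.547)<.02)&(abs(P[...,1]+.125)<.02);q=P[m];print("pin",m.sum(),q.min(0).round(4),q.max(0).round(4))
```

```text
1462 ((0.572828471660614, -0.02132171392440796), (0.2544034421443939, 0.04887897148728371), 77.56922912597656)
pin 107 [ 0.5416 -0.1305  0.128 ] [ 0.5479 -0.1195  0.1498]
```

View pics/w4d.png

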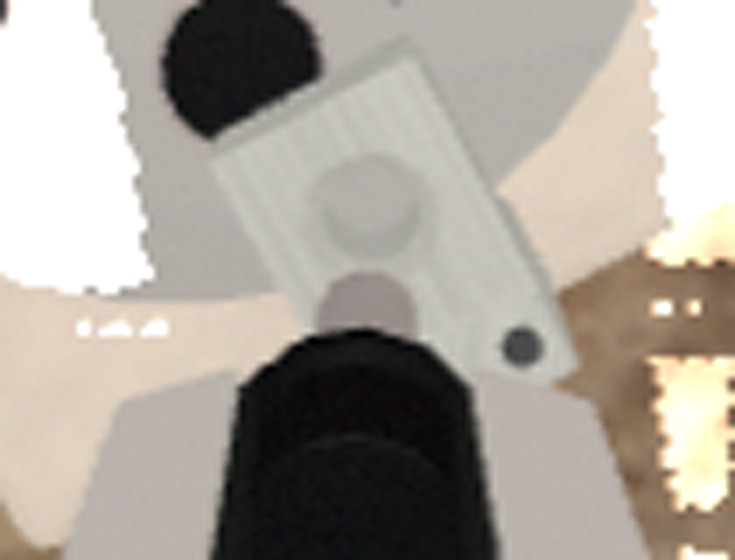

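The hole mouth is centred at about (372,207) in the crop, wrist pixel (323.0,199.4). The shaft spans columns 316–415, so its centre column is 322.1.

Run:
```python
from h import *
c=get_calibration("wrist")
print(ray(c,323.0,199.4,.084).round(4), ray(c,322.1,214,.128).round(4), sense()["ee_pos"].round(4) if hasattr(sense()["ee_pos"],'round') else sense()["ee_pos"])
# two-view: side image foot tip and guide hole
go(.548,-.125,.150)
i=cv2.imread("pics/s2.png");cr=i[140:200,300:370]
cv2.imwrite("pics/s2d.png",cv2.resize(cv2.convertScaleAbs(cr,alpha=1.6),None,fx=8,fy=8,interpolation=cv2.INTER_CUBIC))
```

```text
[ 0.5465 -0.1238  0.084 ] [ 0.5472 -0.1252  0.128 ] [ 0.5473 -0.1255  0.1945]
at [ 0.5473 -0.1255  0.1945] yaw 160.6 t 7.55; xyz units [-0.01  0.01  0.89]
```

Run:
```python
from h import *
c=get_calibration("wrist");K=c["mtx"];T=np.array(c["T"]);e=np.array(sense()["ee_pos"])
for r,dz in((6,-.0655),(3,-.0685),(6,-.0685)):
    P=e+[-.944*r/1e3,.331*r/1e3,dz];p=T[:3,:3].T@(P-T[:3,3]);print(r,dz,(K@p/p[2])[:2].round(1))
for P in([.5465,-.1238,.084],[.549,-.1244,.084]):
    p=T[:3,:3].T@(np.array(P)-T[:3,3]);print((K@p/p[2])[:2].round(1))
```

```text
6 -0.0655 [321.8 207.5]
3 -0.0685 [321.8 210. ]
6 -0.0685 [321.8 206.5]
[323.  199.4]
[323.3 202. ]
```

The foot-edge row agrees with the wrist calibration to within 0.6 px. I'll correct by about 1–1.5 mm and lower to the mouth.

```bash
python3 -m pendant '{"xyz":[[0.02,0.025,0],[0,0,0.25],[0,0,0.25],[0,0,0.2],[0,0,0.1],[0,0,0.06],[0,0,0],[0,0,0]],"rot":[[0,0,0],[0,0,0],[0,0,0],[0,0,0],[0,0,0],[0,0,0],[0,0,0],[0,0,0]],"gripper":[0.9,0.9,0.9,0.9,0.9,0.9,0.9,0.9]}'
```

```text
time: 8.55
ee_pos: [0.547, -0.1241, 0.1518]
orientation: [3.141, 0.001, 2.804]
force: [-0.8, -0.2, 0.1]
width: 0.2
grip_force: 25.0
```

```bash
python3 -m pendant '{"xyz":[[0,0,0.06],[0,0,0.06],[0,0,0.06],[0,0,0.06],[0,0,0],[0,0,0],[0,0,0],[0,0,0]],"rot":[[0,0,0],[0,0,0],[0,0,0],[0,0,0],[0,0,0],[0,0,0],[0,0,0],[0,0,0]],"gripper":[0.9,0.9,0.9,0.9,0.9,0.9,0.9,0.9]}'
```

```text
time: 9.55
ee_pos: [0.5468, -0.124, 0.1395]
orientation: [-3.142, 0.0, 2.804]
force: [0.1, 0.3, -0.3]
width: 0.197
grip_force: 25.1
```

```bash
python3 -m pendant '{"xyz":[[0,0,0.06],[0,0,0.06],[0,0,0.05],[0,0,0.04],[0,0,0],[0,0,0],[0,0,0],[0,0,0]],"rot":[[0,0,0],[0,0,0],[0,0,0],[0,0,0],[0,0,0],[0,0,0],[0,0,0],[0,0,0]],"gripper":[0.9,0.9,0.9,0.9,0.9,0.9,0.9,0.9]}'
```

```text
time: 10.55
ee_pos: [0.5468, -0.124, 0.129]
orientation: [-3.142, 0.0, 2.804]
force: [-0.5, -0.1, -0.8]
width: 0.198
grip_force: 25.1
```

The foot is about 2 mm above the wheel and there's no lateral force. I'm releasing and rising.

```bash
python3 -m pendant '{"xyz":[[0,0,0],[0,0,0],[0,0,0],[0,0,0],[0,0,-0.2],[0,0,-0.5],[0,0,-0.6],[0,0,-0.7]],"rot":[[0,0,0],[0,0,0],[0,0,0],[0,0,0],[0,0,0],[0,0,0],[0,0,0],[0,0,0]],"gripper":[0.2,0.2,0.2,0.2,0.2,0.2,0.2,0.2]}'
python3 - <<'E'
from h import *
c,i,d=shot("side","s3");ct,it,dt=shot("top","t3")
P=pts(ct,dt)[185:270,325:405]
m=(P[...,2]>.094)&(P[...,2]<.13);n,l,st,ce=cv2.connectedComponentsWithStats(m.astype(np.uint8))
for k in range(1,n):
    if st[k,4]>3:print(st[k,4],P[l==k].mean(0).round(4),P[l==k].max(0).round(4))
a=cv2.resize(i[120:200,290:390],(750,600),interpolation=cv2.INTER_CUBIC);cv2.imwrite("pics/s3c.png",a)
go(.4869,-.1343,.2)
E
```

```text
time: 11.55
ee_pos: [0.5466, -0.1239, 0.2303]
orientation: [-3.142, -0.0, 2.804]
force: [0.3, -0.2, 0.2]
width: 0.396
grip_force: 0.0
31 [ 0.548  -0.1178  0.1165] [ 0.5591 -0.1126  0.1284]
at [ 0.5493 -0.1246  0.2333] yaw 160.6 t 11.65; xyz units [ 1.12 -0.6   0.66]
```

View pics/s3c.png

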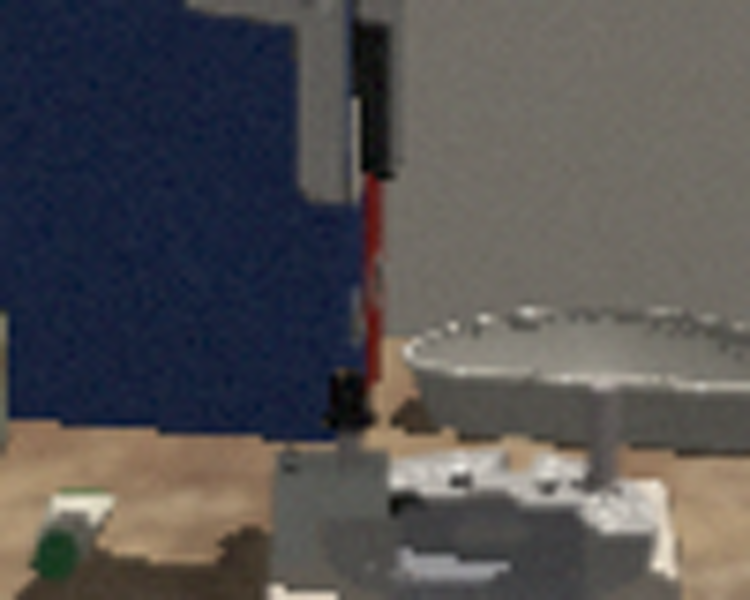

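The pin stands upright in the guide (head at (350,400) in the crop, shaft visible above the block), resting on the wheel. The crank is at (600,420). Next I'll go behind the crank with the fingers closed and push with the finger side (tool −x), turning along with the wheel.

Run:
```python
from h import *
go(.4236,-.1478,.23,127);print(np.round(sense()["qpos"],2))
```

```text
at [ 0.5493 -0.1246  0.2333] yaw 160.6 t 11.65; xyz units [ 2.22 -1.27  0.05] rot units [0.04 0.08 6.73]
[ 0.13  0.49  0.06  1.76 -0.04  0.89  1.44]
```

```bash
python3 -m pendant '{"xyz":[[0.5,-0.3,0],[0.6,-0.35,0],[0.6,-0.35,0],[0.52,-0.27,0],[0,0,0],[0,0,0],[0,0,0],[0,0,0]],"rot":[[0,0,0],[0,0,0],[0,0,0],[0,0,0],[0,0,1],[0,0,1],[0,0,1],[0,0,1]],"gripper":[1,1,1,1,1,1,1,1]}' 30
python3 -m pendant '{"xyz":[[0,0,0],[0,0,0],[0,0,0],[0,0,0],[0,0,0],[0,0,0],[0,0,0],[0,0,0]],"rot":[[0,0,1],[0,0,1],[0,0,0.7],[0,0,0],[0,0,0],[0,0,0],[0,0,0],[0,0,0]],"gripper":[1,1,1,1,1,1,1,1]}' 30
python3 - <<'E'
from h import *
ct,it,dt=shot("top","t4")
P=pts(ct,dt)[185:270,325:410]
m=(P[...,2]>.09)&(P[...,2]<.13);n,l,st,ce=cv2.connectedComponentsWithStats(m.astype(np.uint8))
for k in range(1,n):
    if st[k,4]>3:print(st[k,4],P[l==k].mean(0).round(4),P[l==k].max(0).round(4))
go(.4236,-.1478,.102,127)
E
```

```text
time: 12.65
ee_pos: [0.4207, -0.147, 0.2288]
orientation: [-3.141, -0.0, 2.452]
force: [0.2, -0.1, -0.8]
width: 0.004
grip_force: 0.0
time: 13.65
ee_pos: [0.421, -0.1471, 0.2289]
orientation: [-3.142, -0.0, 2.219]
force: [-0.1, -0.2, 0.1]
width: 0.005
grip_force: 0.0
58 [ 0.5462 -0.123   0.1175] [ 0.5586 -0.1127  0.1299]
at [ 0.421  -0.1471  0.229 ] yaw 127.1 t 13.70; xyz units [-0.04  0.03  2.54] rot units [ 0.   -0.    0.03]
```

```bash
python3 -m pendant '{"xyz":[[0,0,0.4],[0,0,0.6],[0,0,0.6],[0,0,0.5],[0,0,0.3],[0,0,0.14],[0,0,0],[0,0,0]],"rot":[[0,0,0],[0,0,0],[0,0,0],[0,0,0],[0,0,0],[0,0,0],[0,0,0],[0,0,0]],"gripper":[1,1,1,1,1,1,1,1]}' 30
python3 -m pendant '{"xyz":[[-0.06,0.02,0],[-0.06,0,0],[-0.06,0,0],[-0.06,0,0],[-0.03,0,0],[0,0,0],[0,0,0],[0,0,0]],"rot":[[0,0,0],[0,0,0],[0,0,0],[0,0,0],[0,0,0],[0,0,0],[0,0,0],[0,0,0]],"gripper":[1,1,1,1,1,1,1,1]}' 30
```

```text
time: 14.7
ee_pos: [0.4215, -0.1472, 0.1025]
orientation: [3.141, 0.001, 2.219]
force: [0.0, 0.7, -0.6]
width: 0.004
grip_force: 0.0
time: 15.7
ee_pos: [0.4299, -0.1571, 0.1019]
orientation: [-3.142, -0.0, 2.219]
force: [-0.0, 0.6, -0.7]
width: 0.006
grip_force: 0.0
```

```bash
python3 -m pendant '{"xyz":[[-0.105,-0.021,0],[-0.105,-0.021,0],[-0.105,-0.021,0],[-0.105,-0.021,0],[-0.105,-0.021,0],[-0.105,-0.021,0],[0,0,0],[0,0,0]],"rot":[[0,0,-1],[0,0,-1],[0,0,-1],[0,0,-1],[0,0,-1],[0,0,-1],[0,0,0],[0,0,0]],"gripper":[1,1,1,1,1,1,1,1]}' 30
cat >> h.py <<'E'
H=np.array([.4869,-.1343])
def st(shoot=None):
    s=sense();e=np.array(s["ee_pos"]);y=s["orientation"][2];t=-np.array([np.cos(y),np.sin(y)]);f=np.array(s["force"])[:2]
    v=e[:2]-H;n=np.array([t[1],-t[0]]);print(f"t {s['time']:.2f} z {e[2]:.4f} tcp r {np.hypot(*v)*1e3:.1f} ang {np.degrees(np.arctan2(v[1],v[0])):.1f} yaw {np.degrees(y)%360:.1f} force t {f@t:.2f} n {f@n:.2f} q7 {s['qpos'][6]:.2f}; along n {v@n*1e3:.1f} t {v@t*1e3:.1f}")
E
python3 -c "
from h import *
st()"
```

```text
time: 16.7
ee_pos: [0.4489, -0.182, 0.1018]
orientation: [-3.141, -0.001, 2.741]
force: [-2.3, 0.5, 0.4]
width: 0.003
grip_force: 1.0
t 16.70 z 0.1018 tcp r 61.0 ang -128.6 yaw 157.1 force t -2.29 n 0.48 q7 1.49; along n 58.8 t -16.4
```

Contact is made: about 2.3 N opposing the push, and the post is near −113°. Continuing.

```bash
python3 -m pendant '{"xyz":[[-0.105,-0.026,0],[-0.105,-0.026,0],[-0.105,-0.022,0],[-0.105,-0.022,0],[-0.105,-0.021,0],[-0.105,-0.021,0],[-0.105,-0.021,0],[0,0,0]],"rot":[[0,0,-1],[0,0,-1],[0,0,-1],[0,0,-1],[0,0,-1],[0,0,-1],[0,0,-1],[0,0,0]],"gripper":[1,1,1,1,1,1,1,1]}' 30
python3 - <<'E'
from h import *
st()
c,i,d=shot("top","t5")
cv2.imwrite("pics/t5c.png",cv2.resize(i[180:270,320:420],(660,594),interpolation=cv2.INTER_CUBIC))
E
```

```text
time: 17.7
ee_pos: [0.4835, -0.195, 0.1017]
orientation: [3.141, -0.002, -2.932]
force: [-2.4, -0.8, 1.1]
width: 0.004
grip_force: 1.4
t 17.70 z 0.1017 tcp r 60.8 ang -93.2 yaw 192.0 force t -2.50 n 0.27 q7 1.92; along n 58.6 t -16.0
```

View pics/t5c.png

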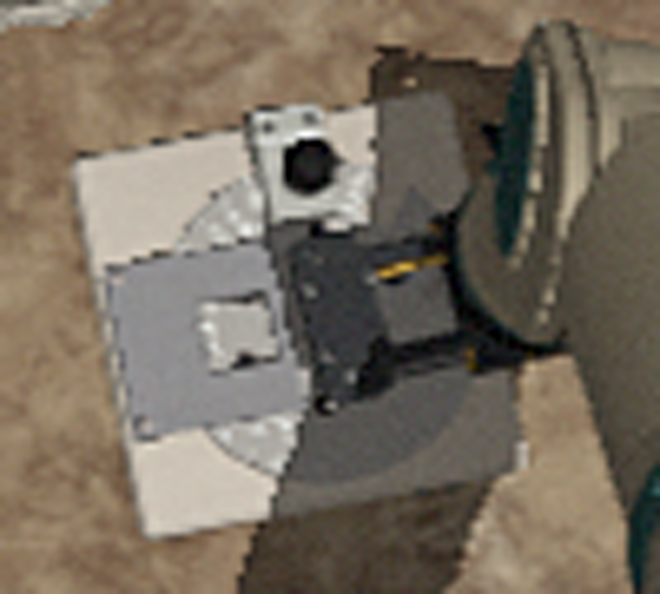

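The wheel follows; the pin head is still in the guide at (310,165) and the gripper is clear of it. Another 25°, then slow.

```bash
python3 -m pendant '{"xyz":[[-0.105,-0.024,0],[-0.105,-0.024,0],[-0.105,-0.022,0],[-0.105,-0.021,0],[-0.105,-0.021,0],[0,0,0],[0,0,0],[0,0,0]],"rot":[[0,0,-1],[0,0,-1],[0,0,-1],[0,0,-1],[0,0,-1],[0,0,0],[0,0,0],[0,0,0]],"gripper":[1,1,1,1,1,1,1,1]}' 30
python3 - <<'E'
from h import *
st()
c,i,d=shot("top","t6");P=pts(c,d)[190:220,355:385]
print("pin top",np.percentile(P[...,2],[95,99,100]).round(4))
E
```

```text
time: 18.75
ee_pos: [0.5097, -0.1906, 0.1018]
orientation: [3.141, -0.001, -2.495]
force: [-3.8, -2.4, -1.4]
width: 0.006
grip_force: 2.2
t 18.75 z 0.1018 tcp r 60.8 ang -67.9 yaw 217.1 force t -4.48 n -0.36 q7 2.21; along n 58.7 t -15.7
pin top [0.2221 0.2269 1.2865]
```

```bash
python3 -m pendant '{"xyz":[[-0.021,-0.005,0],[-0.021,-0.005,0],[-0.021,-0.005,0],[-0.021,-0.005,0],[-0.021,-0.005,0],[-0.021,-0.005,0],[-0.021,-0.005,0],[0,0,0]],"rot":[[0,0,-0.2],[0,0,-0.2],[0,0,-0.2],[0,0,-0.2],[0,0,-0.2],[0,0,-0.2],[0,0,-0.2],[0,0,0]],"gripper":[1,1,1,1,1,1,1,1]}' 30
cat >> h.py <<'E'
def pin(name):
    c,i,d=shot("top",name);P=pts(c,d);m=(abs(P[...,0]-.548)<.014)&(abs(P[...,1]+.124)<.014)&(P[...,2]<.14)&(P[...,2]>.07);z=P[m][:,2]
    if m.sum():print("pin top",m.sum(),np.percentile(z,[80,95,100]).round(4))
    st()
E
python3 -c "
from h import *
pin('t7')"
```

```text
time: 19.8
ee_pos: [0.5175, -0.1867, 0.1019]
orientation: [-3.142, 0.0, -2.371]
force: [-2.9, -2.5, -3.8]
width: 0.003
grip_force: 2.0
pin top 99 [0.1231 0.1259 0.1285]
t 19.85 z 0.1019 tcp r 60.7 ang -59.7 yaw 224.2 force t -4.11 n 0.40 q7 2.30; along n 58.9 t -14.5
```

```bash
python3 -m pendant '{"xyz":[[-0.014,-0.003,0],[-0.014,-0.003,0],[-0.014,-0.003,0],[-0.014,-0.003,0],[-0.014,-0.003,0],[0,0,0],[0,0,0],[0,0,0]],"rot":[[0,0,-0.13],[0,0,-0.13],[0,0,-0.13],[0,0,-0.13],[0,0,-0.13],[0,0,0],[0,0,0],[0,0,0]],"gripper":[1,1,1,1,1,1,1,1]}' 30
python3 -c "
from h import *
pin('t8')"
```

```text
time: 20.85
ee_pos: [0.5204, -0.1848, 0.102]
orientation: [-3.141, 0.0, -2.314]
force: [-2.0, -3.5, -2.9]
width: 0.005
grip_force: 2.1
pin top 97 [0.1227 0.1267 0.1277]
t 20.90 z 0.1020 tcp r 60.6 ang -56.4 yaw 227.4 force t -5.00 n 0.84 q7 2.34; along n 58.9 t -14.5
```

```bash
python3 -m pendant '{"xyz":[[-0.012,-0.003,0],[-0.012,-0.003,0],[-0.012,-0.003,0],[-0.012,-0.003,0],[0,0,0],[0,0,0],[0,0,0],[0,0,0]],"rot":[[0,0,-0.12],[0,0,-0.12],[0,0,-0.12],[0,0,-0.12],[0,0,0],[0,0,0],[0,0,0],[0,0,0]],"gripper":[1,1,1,1,1,1,1,1]}' 30
python3 -c "
from h import *
pin('t9')"
```

```text
time: 21.9
ee_pos: [0.5225, -0.1834, 0.102]
orientation: [-3.141, 0.0, -2.273]
force: [-1.0, -3.8, -3.2]
width: 0.005
grip_force: 2.0
pin top 81 [0.1065 0.1092 0.1105]
t 21.95 z 0.1020 tcp r 60.6 ang -54.0 yaw 229.8 force t -3.69 n 0.29 q7 2.36; along n 58.9 t -14.5
```

The pin top fell from 126 to 109 mm, so the pin is home. Now I lean in small steps, watching the force.

```bash
python3 -m pendant '{"xyz":[[-0.02,0,0],[-0.02,0,0],[-0.02,0,0],[0,0,0],[0,0,0],[0,0,0],[0,0,0],[0,0,0]],"rot":[[0,0,0],[0,0,0],[0,0,0],[0,0,0],[0,0,0],[0,0,0],[0,0,0],[0,0,0]],"gripper":[1,1,1,1,1,1,1,1]}' 30
python3 -c "
from h import *
st()"
```

```text
time: 22.95
ee_pos: [0.5242, -0.1815, 0.102]
orientation: [-3.141, -0.0, -2.273]
force: [-2.4, -5.3, -3.5]
width: 0.004
grip_force: 2.4
t 22.95 z 0.1020 tcp r 60.2 ang -51.7 yaw 229.8 force t -5.60 n 1.56 q7 2.36; along n 59.0 t -12.0
```

```bash
python3 -m pendant '{"xyz":[[-0.02,0,0],[-0.02,0,0],[0,0,0],[0,0,0],[0,0,0],[0,0,0],[0,0,0],[0,0,0]],"rot":[[0,0,0],[0,0,0],[0,0,0],[0,0,0],[0,0,0],[0,0,0],[0,0,0],[0,0,0]],"gripper":[1,1,1,1,1,1,1,1]}' 30
python3 -c "
from h import *
st()"
```

```text
time: 23.95
ee_pos: [0.5252, -0.1806, 0.102]
orientation: [-3.141, -0.001, -2.273]
force: [-3.0, -6.3, -2.3]
width: 0.004
grip_force: 2.9
t 23.95 z 0.1020 tcp r 60.1 ang -50.4 yaw 229.8 force t -6.73 n 1.75 q7 2.36; along n 59.1 t -10.6
```

```bash
python3 -m pendant '{"xyz":[[-0.02,0,0],[-0.02,0,0],[0,0,0],[0,0,0],[0,0,0],[0,0,0],[0,0,0],[0,0,0]],"rot":[[0,0,0],[0,0,0],[0,0,0],[0,0,0],[0,0,0],[0,0,0],[0,0,0],[0,0,0]],"gripper":[1,1,1,1,1,1,1,1]}' 30
python3 -c "
from h import *
st()"
```

```text
time: 24.95
ee_pos: [0.5255, -0.1802, 0.102]
orientation: [3.141, -0.003, -2.274]
force: [-3.6, -7.8, -0.4]
width: 0.004
grip_force: 4.1
t 24.95 z 0.1020 tcp r 60.0 ang -49.9 yaw 229.7 force t -8.33 n 2.31 q7 2.35; along n 59.1 t -10.0
```

```bash
python3 -m pendant '{"xyz":[[-0.02,0,0],[-0.02,0,0],[0,0,0],[0,0,0],[0,0,0],[0,0,0],[0,0,0],[0,0,0]],"rot":[[0,0,0],[0,0,0],[0,0,0],[0,0,0],[0,0,0],[0,0,0],[0,0,0],[0,0,0]],"gripper":[1,1,1,1,1,1,1,1]}' 30
python3 -c "
from h import *
st()"
```

```text
time: 25.95
ee_pos: [0.5258, -0.1798, 0.102]
orientation: [3.141, -0.006, -2.275]
force: [-5.3, -9.4, 0.8]
width: 0.009
grip_force: 5.3
t 25.95 z 0.1020 tcp r 59.9 ang -49.4 yaw 229.7 force t -10.63 n 2.07 q7 2.35; along n 59.1 t -9.5
```

```bash
python3 -m pendant '{"xyz":[[-0.02,0,0],[-0.02,0,0],[-0.02,0,0],[-0.015,0,0],[0,0,0],[0,0,0],[0,0,0],[0,0,0]],"rot":[[0,0,0],[0,0,0],[0,0,0],[0,0,0],[0,0,0],[0,0,0],[0,0,0],[0,0,0]],"gripper":[1,1,1,1,1,1,1,1]}' 30
python3 -c "
from h import *
st()"
```

```text
time: 26.95
ee_pos: [0.5263, -0.1792, 0.1019]
orientation: [3.14, -0.01, -2.276]
force: [-8.3, -13.4, 3.1]
width: 0.006
grip_force: 7.7
t 26.95 z 0.1019 tcp r 59.8 ang -48.7 yaw 229.6 force t -15.54 n 2.36 q7 2.35; along n 59.2 t -8.6
```

```bash
python3 -m pendant '{"xyz":[[-0.01,0,0],[-0.01,0,0],[0,0,0],[0,0,0],[0,0,0],[0,0,0],[0,0,0],[0,0,0]],"rot":[[0,0,0],[0,0,0],[0,0,0],[0,0,0],[0,0,0],[0,0,0],[0,0,0],[0,0,0]],"gripper":[1,1,1,1,1,1,1,1]}' 30
python3 -c "
from h import *
st()"
```

```text
time: 27.95
ee_pos: [0.5264, -0.1791, 0.102]
orientation: [3.14, -0.011, -2.277]
force: [-8.8, -14.7, 4.3]
width: 0.003
grip_force: 8.4
t 27.95 z 0.1020 tcp r 59.8 ang -48.6 yaw 229.5 force t -16.91 n 2.85 q7 2.35; along n 59.2 t -8.5
```

Held at 17 N. Backing off gently.

```bash
python3 -m pendant '{"xyz":[[0.03,0,0],[0.03,0,0],[0.03,0,0],[0.03,0,0],[0.03,0,0],[0.03,0,0],[0.03,0,0],[0.03,0,0]],"rot":[[0,0,0],[0,0,0],[0,0,0],[0,0,0],[0,0,0],[0,0,0],[0,0,0],[0,0,0]],"gripper":[1,1,1,1,1,1,1,1]}' 30
python3 -m pendant '{"xyz":[[0.02,0,0],[0.02,0,0],[0.03,0,0],[0.03,0,0],[0.1,0,0],[0.1,0,0],[0.1,0,0],[0.1,0,0]],"rot":[[0,0,0],[0,0,0],[0,0,0],[0,0,0],[0,0,0],[0,0,0],[0,0,0],[0,0,0]],"gripper":[1,1,1,1,1,1,1,1]}' 30
python3 -m pendant '{"xyz":[[0,0,0],[0,0,-0.4],[0,0,-0.6],[0.3,0,-0.6],[0.6,0,-0.6],[0.6,0,-0.5],[0.4,0,-0.2],[0,0,0]],"rot":[[0,0,0],[0,0,0],[0,0,0],[0,0,0],[0,0,0],[0,0,0],[0,0,0],[0,0,0]],"gripper":[1,1,1,1,1,1,1,1]}' 30
python3 - <<'E'
from h import *
pin('t10');i=cv2.imread("pics/t10.png")
cv2.imwrite("pics/t10c.png",cv2.resize(i[180:270,320:420],(660,594),interpolation=cv2.INTER_CUBIC))
E
```

```text
time: 28.95
ee_pos: [0.5241, -0.1816, 0.1022]
orientation: [-3.141, 0.001, -2.272]
force: [-0.8, -1.6, -1.7]
width: 0.005
grip_force: 1.1
time: 29.95
ee_pos: [0.507, -0.2015, 0.102]
orientation: [-3.142, 0.0, -2.273]
force: [0.3, 0.5, 0.6]
width: 0.01
grip_force: 0.0
time: 30.95
ee_pos: [0.4455, -0.2752, 0.2476]
orientation: [-3.14, -0.0, -2.276]
force: [-0.7, -0.6, 0.1]
width: 0.004
grip_force: 0.0
pin top 81 [0.1056 0.1086 0.1119]
t 31.00 z 0.2470 tcp r 145.3 ang -106.3 yaw 229.7 force t 0.87 n 0.20 q7 2.68; along n 58.9 t -132.8
```

View pics/t10c.png

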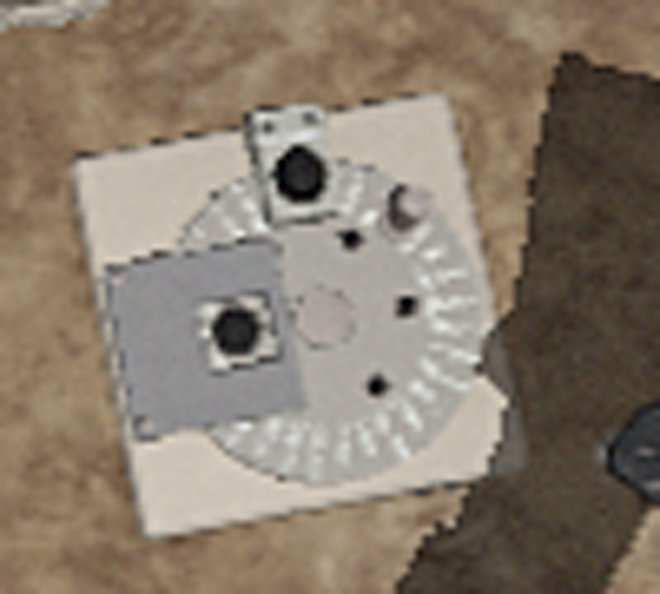

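The large port fills the window at (236,330), the pin head sits low in the guide at (300,173), and the robot is clear. Handing in.

```bash
python3 -m pendant '{"xyz":[[0,0,0],[0,0,0],[0,0,0],[0,0,0],[0,0,0],[0,0,0],[0,0,0],[0,0,0]],"rot":[[0,0,0],[0,0,0],[0,0,0],[0,0,0],[0,0,0],[0,0,0],[0,0,0],[0,0,0]],"gripper":[1,1,1,1,1,1,1,1]}'; python3 -c "
from rig import workorder
print(workorder.finish_job())"
```

```text
time: 32.0
ee_pos: [0.4459, -0.2738, 0.247]
orientation: [-3.142, -0.0, -2.273]
force: [0.8, 0.3, -0.3]
width: 0.005
grip_force: 0.0
the job is handed in; nothing more can be done
None
```

The job is handed in at 32 s, with no verdict returned: the large port shows in the window, the pin is home, the lock held about 17 N at the crank, and the arm is clear without having gone near the bystanders.

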